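Square an angle bracket into the corner of an assembly jig and hold it

ROBOT

A 6-joint arm with a two-finger parallel gripper is mounted at the origin on a cart in front of the work surface, level with it; the furniture and walls round the work are solid. World frame = base frame: x ahead of the robot, y to its left, z up, the work surface at z = 0. Lengths are in mm, angles in degrees, forces in N, time in s.
With the tool pointing down it reaches from about 400 to 825 mm from the base axis. Payload 7 kg.
Tool frame: the origin (TCP) lies midway between the tips of the shut fingers; the grasp point (between the pads) lies 19 mm behind it; z points along the fingers, x is the direction in which the jaws open and shut, and the axes are right-handed (so a half turn about z gives the same grasp; the last joint's range is limited). The gripper opens to 88 mm and grips with 3 to 60 N. Pads are 19 mm wide; open, the fingers measure 130 mm over their backs; the gripper's body (78 mm by 193 mm) begins 47 mm behind the grasp point.
Start: joints at [-60.04, 20.546, 0.682, 0, -70.136, -16.507], TCP at [157.012, -656.462, 226.561] pointing down, gripper open.
Joint ranges: [-176.03, 176.03], [-82.01, 121.73], [-58.28, 71.71], [-173.87, 95.51], [-174.79, -0.11], [-173.66, 173.66]. Speed limits (degrees/s): [136.94, 136.94, 172.46, 180, 180, 180].

INTERFACE

Orientations are given as [roll, pitch, yaw] about the fixed x, y, z axes, in that order (R = Rz(yaw) Ry(pitch) Rx(roll)).
In Python, from plant import telemetry, imaging, ticket, models gives the robot as it stands.
- The arm moves only by the tool send_rows, never from a script. Its argument "steps" is a list of rows, each a list of 7 numbers: the turn, a rotation vector about the tool's x, y, z in degrees, then the shift along the tool's x, y, z in cm, then the finger opening in cm, from 0 to 8.76. In form: [[rx, ry, rz, dx, dy, dz, claw], ...]. A call has 1 to 5 rows; each row is the pose to reach, as a shift and turn from the pose commanded when the call began, along the tool's axes at that moment; what a row does not reach only later rows make up. A row lasts 1/10 s, in which the tool goes at most 50 mm and 8.59 degrees, less where a joint would pass 70% of its speed; a pose out of reach is approached as far as the arm can. A call with a gripper value outside its range is refused whole. The fingers move at their own pace and stop on an object; the grip force is fixed at half the most. Time passes only in rows, so rows that repeat a pose let the fingers close. It gives the time, the measured TCP pose, the force and the opening at its end, in the units of the state.
- telemetry.read_state(): the state, without advancing time (a new reading comes with each control period).
- imaging.camera(name): name is "side" or "top"; returns the picture (420x560x3 uint8, blue, green, red); there is no depth.
- imaging.get_calibration(name): a dict with "camera_matrix" (3x3 intrinsics, pixels), "position" and "orientation" of the camera in the world. Camera axes: x right, y up, looking along -z (the intrinsics and any distortion apply to the point x, -y, -z); pixel columns grow to the right and rows downward; lengths in mm; the calibration is good to about 2 mm. A picture is of the moment at which its call begins. get_calibration takes no time and is no camera call.
- ticket.hand_in(): hands the job in, once; it reports no verdict.
Trained networks look in the newest picture that a camera, given by its name, has taken for a name from the list of things; names that differ only in an ending like _2 or _b are one class to them, and where a whole thing is asked for, a point or a joint stands for the part that bears it (a point fixed in the world has none). Each returns a list of dicts, best first, with "score" (0 to 1); they miss things now and then, are a little off and sometimes report something else, mostly with a low value. They report only what shows in the picture. A call takes as long as a camera call.
- models.find_in(target, camera): "point" ([x, y, z] in mm, in the coordinates of the camera as it stood for that picture, good to about 4 mm: the middle of the surface that is visible of it).
- models.place_of(target, camera): "point" ([x, y, z] in mm, in the coordinates of the camera as it stood for that picture, good to about 4 mm: a listed point, or the origin of a listed thing).
The state is a dict: "t": time; "joint_pos": joint angles; "qvel": joint speeds; "joint_efforts": joint torques, N m; "tcp_pos": TCP position; "orientation": TCP orientation; "force": force on the tool from outside, world axes, zero at the start; "wrist_torque": the same for the moment, N m; "opening": finger opening in mm.
Only numpy, scipy, OpenCV 4.12 (cv2) and the standard library are available. Lean on these libraries where they do the work, as an engineer would, in place of code of your own. Each camera call takes 0.05 s, during which the arm holds its last target.

TASK

Get the longer of the two aluminium angle brackets squared up in the corner of the steel jig for fastening: first take the eraser off the jig plate and set it down on the bare table, then stand the long bracket foot-down on the plate with the back of its upright wall along the long fence and its end against the short fence. Press it fully home with a light, steady push so that it bears on both fences at once, and finish like that, still holding it pressed into the corner without letting go. Do not disturb the small bracket, bobbin, brass weight or screwdriver lying around the jig.

Things in the scene. Friction and masses are not known exactly. Their poses are not given: they have to be found in the camera images.
- jig: fixed corner jig: dark steel plate 170 (its x) x 200 (its y) x 10 mm, flat on the table, turned at most 0.3 rad from the world axes. Origin at the centre of the plate's underside; z up, x points away from the robot to the long fence, y left to the short fence
- long_fence: bright steel bar fixed on the plate's far (+x) edge, running along the jig's y over the plate's whole length, 16 mm thick, standing 12 mm above the plate; its inner face is the plane x = +65 mm of the jig. This entry's origin and axes are those of the jig
- short_fence: bright steel bar fixed on the plate's left (+y) edge, running 100 mm along the jig's x (jig x from -42 to +58 mm, a 7 mm gap before the long fence), 16 mm thick, standing 12 mm above the plate; its inner face is the plane y = +80 mm of the jig. This entry's origin and axes are those of the jig
- jig_corner (a point): the inner corner, where the planes of the two fences' inner faces meet, on the plate's top surface (10 mm above the table): at (65, 80, 10) mm in the jig's frame, axes as the jig's. Pressing the bracket down on the plate makes friction (coefficient about 1) that takes sideways push away from the fences
- bracket: the long aluminium angle bracket, loose, 0.16 to 0.32 kg, standing on its foot on the table: L-section 80 mm long (its y), upright wall 12 mm thick and 60 mm high, foot 10 mm thick. Origin on the underside, at mid-length, under the middle of the wall's thickness; z up; x is square to the wall and points out of its back: the wall spans x -6 to +6 mm, the foot runs from the wall to x = -39 mm
- bracket_wall (a point): centre of the long bracket's upright wall, 30 mm above its underside (the wall is pinched across its 12 mm thickness, along the bracket's x; fingertips 15 mm or more above the underside clear the foot and the fences); axes as the bracket's
- bracket_corner (a point): the long bracket's lower outer corner at the back of the wall, at (6, 40, 0) mm in the bracket's frame: comes to jig_corner when the bracket is home, with the bracket's axes then parallel to the jig's
- eraser: soft-looking but rigid eraser, white with a blue sleeve, 20 (x) x 42 (y) x 12 (z) mm, about 20 g, lying loose on the jig plate where the bracket has to go; origin at the centre of its underside, z up
- eraser_mid (a point): centre of the eraser, 6 mm above its underside, axes as the eraser's. Bare table to put it on: to the left of the jig and nearer the robot than the screwdriver, about 0.45 m ahead and 0.3 m left of the robot
- small_bracket: bystander: the smaller aluminium angle bracket, loose, 40 mm long (y), 40 mm high, foot to x = -26 mm; origin and axes as for the long bracket
- bobbin: bystander: small bobbin of wire, 31 mm across, 24 mm high, loose; origin at the centre of its underside
- weight: bystander: slotted brass weight, 33 mm across, 10 mm high, loose; origin at the centre of its underside
- screwdriver: bystander: screwdriver 160 mm long (y), 25 mm wide, loose, lying to the left of the jig roughly along world x; origin under its centre

How it is judged:
By the outcome, as a careful person would: the job done as asked, in the order asked, and still so for the second after the job is handed in, while the arm keeps its last pose, push and grip.
It also fails if it takes over 67 s, if anything falls off the work surface, if the arm or the gripper's body presses on something with over 40 N, if the wrist force passes 120 N, or if a joint passes its speed limit or range.

## Working session

There is one attempt and no reset: what is moved stays moved. The work goes in short steps, Python scripts to look and compute and a tool call to move; the robot and the scene stay as the last step left them, time stands still between calls to the robot, and variables do not carry over. Pictures are saved under pics/ and viewed, and the job is handed in when it is done.

Besides the shell and the picture viewer there is one more tool, called after "Request:" by a JSON object that holds its "api" and its "payload". send_rows: Moves the arm, as the interface text tells. Its arguments: {"type":"object","properties":{"steps":{"type":"array"}},"required":["steps"]}

```bash
mkdir -p pics; ls
python3 - <<'E'
from plant import telemetry, imaging
import cv2, numpy as np
s=telemetry.read_state(); print(s)
for n in ("side","top"):
    im=imaging.camera(n); cv2.imwrite(f"pics/{n}0.png",im); c=imaging.get_calibration(n); print(n,c)
E
```

```text
pics
{'t': 0.0, 'joint_pos': array([-6.00402043e+01,  2.05897142e+01,  6.33836253e-01, -1.91748628e-02,
       -7.01341533e+01, -1.65058135e+01]), 'qvel': array([-0.03116324, -0.01934125,  0.08322954, -0.11264667,  0.0325291 ,
       -0.04993784]), 'joint_efforts': array([ 8.39077416e-05, -5.82723105e+01,  2.93053025e+01,  6.99721992e+00,
        6.92199043e-03, -2.03359104e-04]), 'tcp_pos': array([ 156.89628249, -656.02183734,  225.64554306]), 'orientation': array([-1.79991701e+02, -9.14428254e-02,  1.03447445e+02]), 'force': array([ 0.33607965, -0.16840367,  0.49420943]), 'wrist_torque': array([-0.03546769, -0.0045647 , -0.00608346]), 'opening': 87.39170620215593}
side {'camera_matrix': array([[474.69535581,   0.        , 276.18143738],
       [  0.        , 474.69535581, 207.72992378],
       [  0.        ,   0.        ,   1.        ]]), 'position': array([419.4363708 , 842.34715872, 797.88801655]), 'orientation': array([  48.39800112,    0.973133  , -169.71435171])}
top {'camera_matrix': array([[435.86805531,   0.        , 274.90084438],
       [  0.        , 435.86805531, 203.68843826],
       [  0.        ,   0.        ,   1.        ]]), 'position': array([3.97334772e+02, 5.79907000e-01, 1.37350729e+03]), 'orientation': array([  8.75922871,   0.64275447, -90.15010039])}
```

View pics/side0.png

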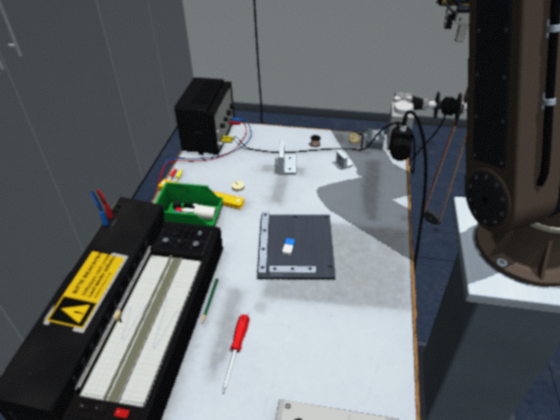

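View pics/top0.png

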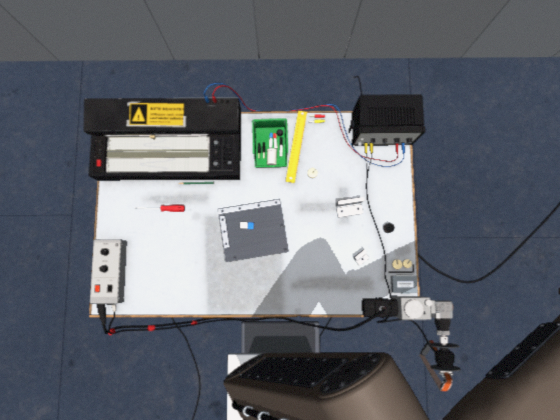

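```bash
cat > h.py <<'E'
from plant import telemetry, imaging, models
import cv2, numpy as np
from scipy.spatial.transform import Rotation as R
def cal(n):
    c=imaging.get_calibration(n); return c["camera_matrix"],np.array(c["position"]),R.from_euler('xyz',c["orientation"],degrees=True).as_matrix()
def c2w(n,p):
    K,t,M=cal(n); return M@np.array(p)+t
def w2p(n,p):
    K,t,M=cal(n); q=(np.atleast_2d(p)-t)@M; q=q*[1,-1,-1]; u=q@K.T; return u[:,:2]/u[:,2:]
def p2w(n,uv,z):
    K,t,M=cal(n); uv=np.atleast_2d(uv); d=np.c_[uv,np.ones(len(uv))]@np.linalg.inv(K).T*[1,-1,-1]; d=d@M.T
    return t+d*((z-t[2])/d[:,2])[:,None]
E
python3 - <<'E'
from h import *
for t in ["jig","jig_corner","bracket","bracket_wall","bracket_corner","eraser_mid","small_bracket","bobbin","weight","screwdriver"]:
    for n in ("side","top"):
        r=models.place_of(t,n)
        print(t,n,[(round(d["score"],2),c2w(n,d["point"]).round(1).tolist()) for d in r[:2]])
print(telemetry.read_state()["t"])
E
```

```text
jig side [(0.55, [522.5, 84.7, -0.2])]
jig top [(0.92, [525.5, 84.7, 0.3])]
jig_corner side [(0.76, [576.4, 172.0, 13.3])]
jig_corner top [(0.77, [578.2, 178.8, 13.4])]
bracket side [(0.92, [607.9, -218.0, 2.8])]
bracket top [(0.95, [609.1, -213.4, 3.6])]
bracket_wall side [(0.72, [609.6, -217.8, 32.0])]
bracket_wall top [(0.88, [609.5, -220.1, 28.7])]
bracket_corner side [(0.7, [610.1, -176.4, -0.1])]
bracket_corner top [(0.78, [607.7, -184.0, 4.3])]
eraser_mid side [(0.55, [539.9, 103.1, 15.9])]
eraser_mid top [(0.6, [537.0, 106.8, 18.3])]
small_bracket side [(0.62, [443.8, -245.5, -6.3]), (0.6, [596.3, 382.7, -3.7])]
small_bracket top [(0.44, [447.2, -240.5, 3.1])]
bobbin side [(0.6, [531.4, -341.9, 5.0])]
bobbin top [(0.45, [532.1, -338.4, 0.1])]
weight side [(0.66, [521.7, 84.6, 1.9])]
weight top [(0.56, [711.5, -104.8, -1.5])]
screwdriver side [(0.6, [596.1, 382.0, -5.1])]
screwdriver top [(0.55, [595.0, 382.4, 0.6])]
1.1
```

The side view shows the jig at about (295,245) with the eraser at (289,245), the long bracket at (287,160), the small bracket at (343,160) and the screwdriver at (236,350). Next I zoom in for orientations.

Run:
```python
import cv2,numpy as np
s=cv2.imread("pics/side0.png");t=cv2.imread("pics/top0.png")
def z(im,x,y,w,h,k,o): cv2.imwrite(o,cv2.resize(im[y:y+h,x:x+w],None,fx=k,fy=k,interpolation=cv2.INTER_CUBIC))
z(s,250,205,95,80,8,"pics/z1.png"); z(t,212,190,85,75,8,"pics/z2.png")
a=cv2.resize(s[130:180,265:315],None,fx=8,fy=8,interpolation=cv2.INTER_CUBIC);b=cv2.resize(t[185:235,325:375],None,fx=8,fy=8,interpolation=cv2.INTER_CUBIC)
cv2.imwrite("pics/z3.png",np.hstack([a,b]))
```

```text
(no output)
```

View pics/z1.png

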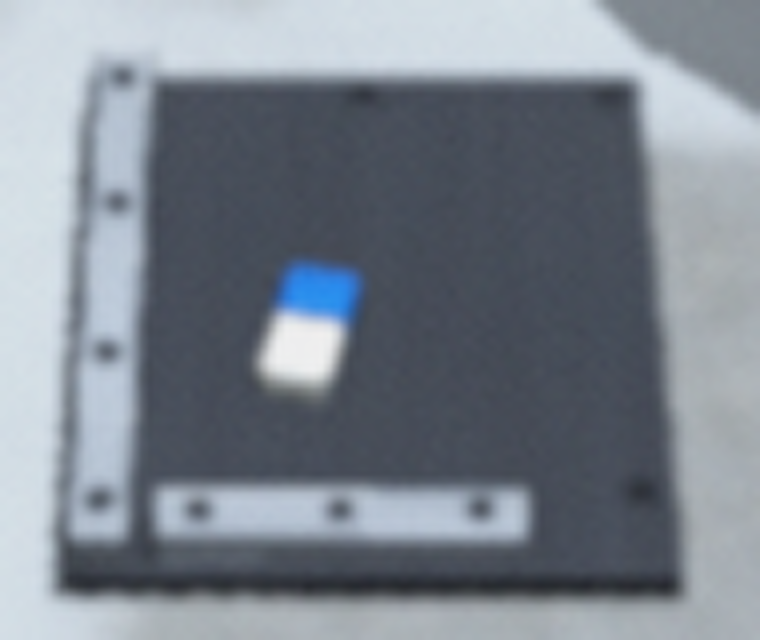

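View pics/z2.png

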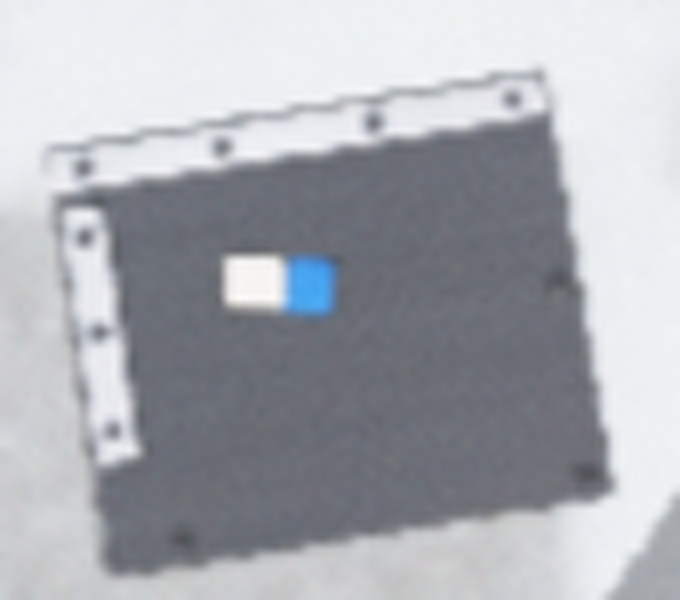

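View pics/z3.png

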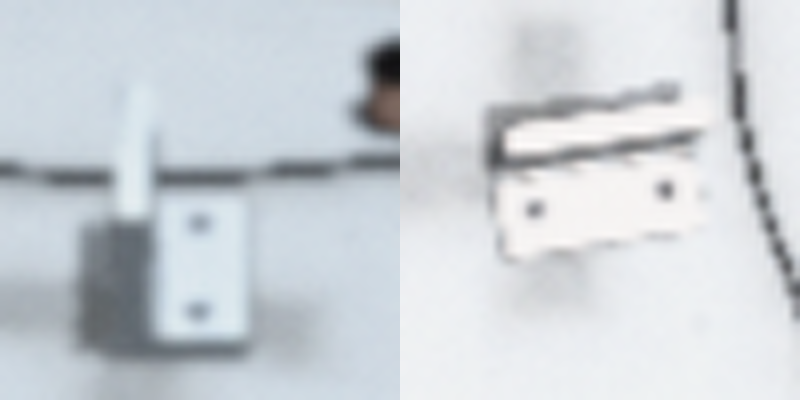

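```bash
cat >> h.py <<'E'
def T(x,y,yaw,pts):
    a=np.radians(yaw);c,s=np.cos(a),np.sin(a);p=np.array(pts,float);return np.c_[x+c*p[:,0]-s*p[:,1],y+s*p[:,0]+c*p[:,1],p[:,2]]
def box(x0,x1,y0,y1,z0,z1):
    v=np.array([[x,y,z] for x in(x0,x1) for y in(y0,y1) for z in(z0,z1)]);e=[(i,j) for i in range(8) for j in range(i+1,8) if bin(i^j).count('1')==1];return v,e
JIG=[box(-85,85,-100,100,0,10),box(65,81,-100,100,10,22),box(-42,58,80,96,10,22)]
BR=[box(-6,6,-40,40,0,60),box(-39,-6,-40,40,0,10)]
def draw(im,n,pose,boxes,crop,k,col,z0=0):
    for v,e in boxes:
        v=v+[0,0,z0]
        uv=(w2p(n,T(*pose,v))-np.array(crop[:2])+.5)*k
        for i,j in e: cv2.line(im,tuple(int(q) for q in uv[i]*16),tuple(int(q) for q in uv[j]*16),col,1,cv2.LINE_AA,4)
E
cat > fit.py <<'E'
from h import *
s=cv2.imread("pics/side0.png");t=cv2.imread("pics/top0.png")
def px(off,l): return np.array(l)/8+off-.5
# jig corners in top
W=px((212,190),[(105,575),(612,490),(545,72),(45,150)])
w=[p2w("top",W[0],10)[0],p2w("top",W[1],10)[0],p2w("top",W[2],22)[0],p2w("top",W[3],22)[0]]
print("top",np.round(w,1).tolist())
S=px((250,205),[(62,572),(680,572),(638,80),(100,58)])
w2=[p2w("side",S[1],10)[0],p2w("side",S[2],10)[0],p2w("side",S[3],22)[0]]
print("side",np.round(w2,1).tolist())
def ang(a,b): d=np.array(a)-b; return np.degrees(np.arctan2(d[1],d[0]))
print(ang(w[0],w[1])-90,ang(w[3],w[2])-90,ang(w2[0],w2[1])-90)
e=p2w("top",px((212,190),[(225,258),(222,305),(332,315),(335,262)]),22); print("er top",e.round(1).tolist(),e.mean(0))
e=p2w("side",px((250,205),[(285,262),(360,270),(328,388),(260,372)]),22); print("er side",e.round(1).tolist(),e.mean(0))
b=p2w("top",px((275,185),[(505,125),(680,98),(710,128),(505,157)]),60); print("b",b.round(1).tolist())
b=p2w("side",px((265,130),[(155,340),(248,340),(248,198),(160,195)]),10); print("bfoot",b.round(1).tolist(),)
b=p2w("top",px((275,185),[(505,258),(695,235)]),10); print("bfoottop",b.round(1).tolist(),)
E
python3 fit.py
```

```text
top [[426.9, 172.0, 10.0], [459.1, -25.1, 10.0], [622.1, 0.3, 22.0], [591.9, 196.5, 22.0]]
side [[428.1, 168.6, 10.0], [458.0, -24.7, 10.0], [620.0, 4.8, 22.0]]
9.28981633316684 8.729652240989708 8.799071569725186
er top [[549.1, 125.4, 22.0], [530.7, 126.4, 22.0], [526.6, 83.6, 22.0], [547.3, 82.5, 22.0]] [538.43609836 104.47244395  22.        ]
er side [[549.9, 82.1, 22.0], [528.1, 81.8, 22.0], [530.0, 128.7, 22.0], [549.7, 125.8, 22.0]] [539.41704994 104.62521506  22.        ]
b [[609.9, -176.4, 60.0], [620.1, -243.3, 60.0], [608.4, -254.3, 60.0], [597.6, -176.1, 60.0]]
bfoot [[596.6, -176.4, 10.0], [565.2, -181.4, 10.0], [577.6, -264.0, 10.0], [609.0, -260.9, 10.0]]
bfoottop [[565.0, -181.9, 10.0], [573.9, -256.7, 10.0]]
```

```bash
cat > ov.py <<'E'
from h import *
s=cv2.imread("pics/side0.png");t=cv2.imread("pics/top0.png")
ER=[box(-10,10,-21,21,10,22)]
def ov(im,n,crop,k):
    x,y,w,h=crop;o=cv2.resize(im[y:y+h,x:x+w],None,fx=k,fy=k,interpolation=cv2.INTER_CUBIC)
    draw(o,n,(526.7,86.3,8.9),JIG,crop,k,(0,0,255)); draw(o,n,(539,104.5,-3),ER,crop,k,(0,200,0)); draw(o,n,(609.2,-214.8,8.2),BR,crop,k,(255,0,0)); return o
cv2.imwrite("pics/o1.png",ov(s,"side",(250,205,95,80),8)); cv2.imwrite("pics/o2.png",ov(t,"top",(212,190,85,75),8))
cv2.imwrite("pics/o3.png",np.hstack([ov(s,"side",(265,130,50,50),8),ov(t,"top",(325,185,50,50),8)]))
E
python3 ov.py
```

```text
(no output)
```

View pics/o1.png

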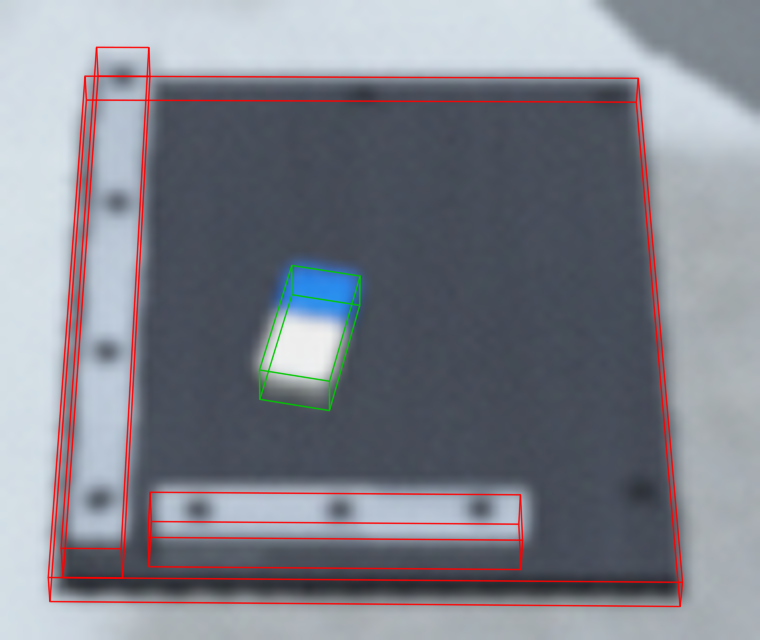

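View pics/o2.png

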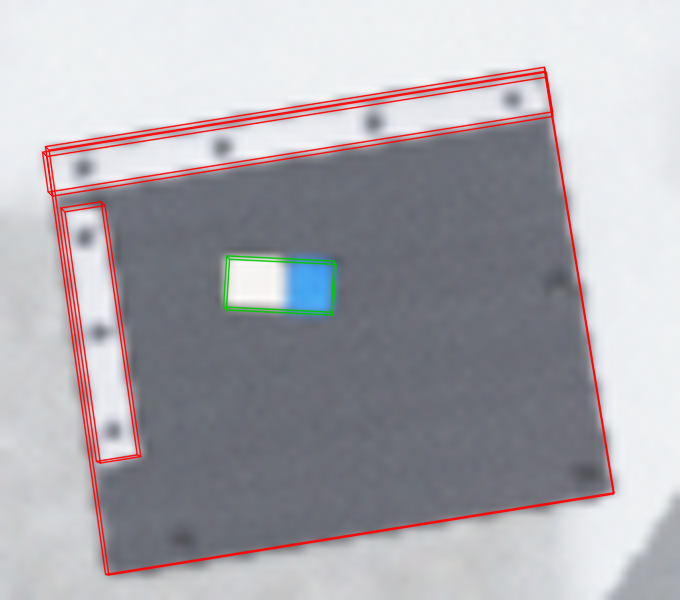

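View pics/o3.png

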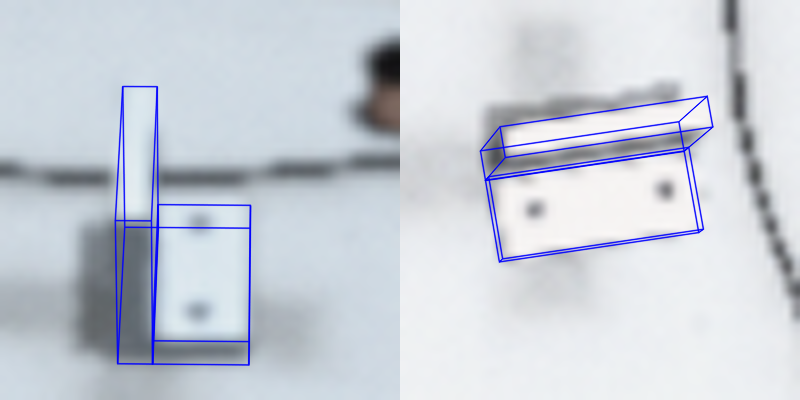

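```bash
cat > plan.py <<'E'
# usage: plan.py x y z yaw [zc] -> deltas in cm/deg from commanded pose; plan.py rec rx ry rz dx dy dz
import sys,json,os
import numpy as np
from scipy.spatial.transform import Rotation as R
F="cmd.json"
def load():
    if os.path.exists(F):
        d=json.load(open(F));return np.array(d["p"]),R.from_matrix(d["R"])
    return np.array([157.012,-656.462,226.561]),R.from_euler('xyz',[180,0,103.453],degrees=True)
p,r=load()
a=sys.argv[1:]
if a[0]=="rec":
    v=np.array([float(q) for q in a[1:7]]);p=p+r.apply(v[3:]*10);r=r*R.from_rotvec(v[:3],degrees=True)
    json.dump({"p":p.tolist(),"R":r.as_matrix().tolist()},open(F,"w"));a=a[7:]
print("cmd",p.round(2),r.as_euler('xyz',degrees=True).round(2))
if a:
    x,y,z,yaw=[float(q) for q in a[:4]]
    t=R.from_euler('xyz',[180,0,yaw],degrees=True)
    print("rot",(r.inv()*t).as_rotvec(degrees=True).round(2),"shift cm",(r.inv().apply(np.array([x,y,z])-p)/10).round(2),"dist",np.linalg.norm(np.array([x,y,z])-p).round(1))
E
python3 plan.py 330 -480 250 140
python3 - <<'E'
from h import *
print(w2p("top",[[157,-656,226],[157,-656,350]]),w2p("side",[[157,-656,226],[157,-656,350]]))
print(p2w("top",[[385,308],[410,285]],0),p2w("side",[[400,135]],0))
E
```

```text
cmd [ 157.01 -656.46  226.56] [-180.      0.    103.45]
rot [ -0.     0.   -36.55] shift cm [13.14 20.93 -2.34] dist 248.2
[[542.72969334 367.35145636]
 [576.01374141 379.57014616]] [[452.53878657  34.19475537]
 [462.48717991  -8.70712773]]
[[ 283.88172624 -321.37861634    0.        ]
 [ 353.07364882 -401.2349073     0.        ]] [[ 2.81474698e+02 -4.26748805e+02  1.13686838e-13]]
```

Run:
```python
from h import *
for a,b in [((413,308),(403,103)),((440,310),(452,103)),((443,355),(400,145))]:
    for z in (0,40,80,120,160,200,260):
        print(z,p2w("top",a,z)[0].round(0),p2w("side",b,z)[0].round(0))
im=cv2.imread("pics/side0.png");cv2.imwrite("pics/st.png",np.hstack([cv2.resize(im[0:180,370:480],None,fx=3,fy=3),cv2.resize(cv2.imread("pics/top0.png")[240:420,350:480],None,fx=3,fy=3)]))
```

```text
0 [ 284. -407.    0.] [ 269. -625.    0.]
40 [ 287. -395.   40.] [ 277. -552.   40.]
80 [ 290. -383.   80.] [ 284. -478.   80.]
120 [ 294. -371.  120.] [ 292. -405.  120.]
160 [ 297. -359.  160.] [ 299. -331.  160.]
200 [ 300. -348.  200.] [ 307. -257.  200.]
260 [ 305. -330.  260.] [ 318. -147.  260.]
0 [ 278. -489.    0.] [ 109. -649.    0.]
40 [ 281. -475.   40.] [ 125. -575.   40.]
80 [ 285. -460.   80.] [ 140. -500.   80.]
120 [ 288. -446.  120.] [ 156. -425.  120.]
160 [ 292. -432.  160.] [ 171. -350.  160.]
200 [ 295. -418.  200.] [ 187. -275.  200.]
260 [ 300. -396.  260.] [ 210. -163.  260.]
0 [ 145. -490.    0.] [ 282. -372.    0.]
40 [ 153. -476.   40.] [ 289. -311.   40.]
80 [ 160. -461.   80.] [ 296. -251.   80.]
120 [ 167. -447.  120.] [ 303. -190.  120.]
160 [ 175. -433.  160.] [ 310. -129.  160.]
200 [ 182. -419.  200.] [317. -68. 200.]
260 [ 193. -397.  260.] [327.  24. 260.]
```

View pics/st.png

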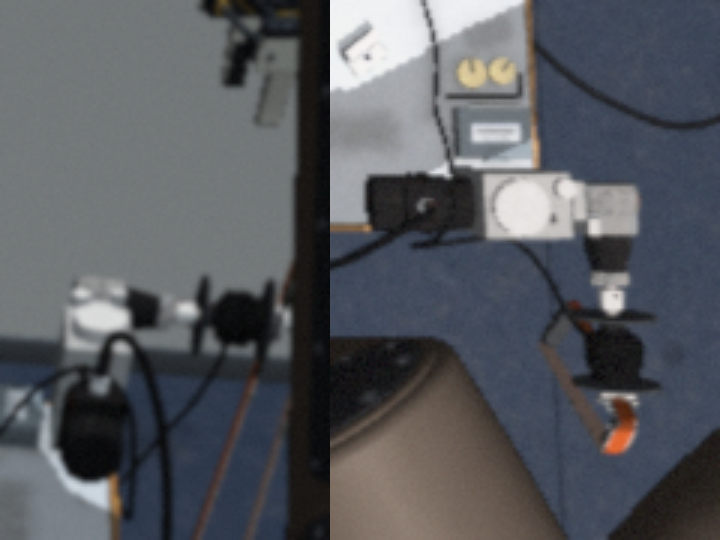

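The winder at the table edge (around x 290, y -300 to -450) is about 150 mm high, so I'll pass over it at roughly 320 mm.

```bash
python3 plan.py 300 -510 320 140
```

```text
cmd [ 157.01 -656.46  226.56] [-180.      0.    103.45]
rot [ -0.     0.   -36.55] shift cm [10.92 17.31 -9.34] dist 225.0
```

Request:
{"api": "send_rows", "payload": {"steps": [[0,0,-36.5,10.9,17.3,-9.4,8],[0,0,-36.5,10.9,17.3,-9.4,6],[0,0,-36.5,10.9,17.3,-9.4,4],[0,0,-36.5,10.9,17.3,-9.4,4],[0,0,-36.5,10.9,17.3,-9.4,4]]}}

```text
t: 1.6
tcp_pos: [302.1, -508.6, 323.2]
orientation: [-180.0, 0.2, 140.4]
force: [0.0, -0.4, 0.6]
opening: 53.6
```

```bash
python3 plan.py rec 0 0 -36.5 10.9 17.3 -9.4 450 -330 300 177
```

```text
cmd [ 299.91 -510.2   320.56] [180.    -0.   139.95]
rot [ -0.     0.   -37.05] shift cm [ 0.1  23.45  2.06] dist 235.4
```

Request:
{"api": "send_rows", "payload": {"steps": [[0,0,-37,0.1,23.4,2,4],[0,0,-37,0.1,23.4,2,4],[0,0,-37,0.1,23.4,2,4],[0,0,-37,0.1,23.4,2,4],[0,0,-37,0.1,23.4,2,4]]}}

```text
t: 2.1
tcp_pos: [451.1, -328.1, 300.6]
orientation: [180.0, 0.0, 177.3]
force: [-0.1, -0.5, -0.3]
opening: 40.0
```

```bash
python3 plan.py rec 0 0 -37 0.1 23.4 2 500 -110 200 177
```

```text
cmd [ 449.7  -330.43  300.56] [180.     0.   176.95]
rot [-0.    0.   -0.05] shift cm [-3.85 22.28 10.06] dist 247.5
```

Request:
{"api": "send_rows", "payload": {"steps": [[0,0,0,-3.8,22.3,10,4],[0,0,0,-3.8,22.3,10,4],[0,0,0,-3.8,22.3,10,4],[0,0,0,-3.8,22.3,10,4],[0,0,0,-3.8,22.3,10,4]]}}

```text
t: 2.6
tcp_pos: [499.6, -107.8, 200.1]
orientation: [180.0, 0.0, 177.0]
force: [1.5, 0.4, 0.2]
opening: 40.0
```

```bash
python3 plan.py rec 0 0 0 -3.8 22.3 10 539 104.5 80 177
```

```text
cmd [ 499.5  -109.77  200.56] [180.     0.   176.95]
rot [-0.    0.   -0.05] shift cm [-2.81 21.61 12.06] dist 249.0
```

Request:
{"api": "send_rows", "payload": {"steps": [[0,0,0,-2.8,21.6,12,4],[0,0,0,-2.8,21.6,12,4],[0,0,0,-2.8,21.6,12,4],[0,0,0,-2.8,21.6,12,4],[0,0,0,-2.8,21.6,12,4]]}}

```text
t: 3.1
tcp_pos: [539.2, 106.4, 80.0]
orientation: [180.0, 0.0, 177.0]
force: [0.4, 0.1, 0.1]
opening: 40.0
```

```bash
python3 plan.py rec 0 0 0 -2.8 21.6 12 539 104.5 14 177
python3 - <<'E'
from h import *
print(telemetry.read_state()["tcp_pos"])
a=imaging.camera("side");b=imaging.camera("top")
cv2.imwrite("pics/p1.png",np.hstack([cv2.resize(a[200:290,250:345],None,fx=4,fy=4),cv2.resize(b[185:275,210:305],None,fx=4,fy=4)]))
E
```

```text
cmd [538.94 104.44  80.56] [180.     0.   176.95]
rot [-0.    0.   -0.05] shift cm [-0.01  0.01  6.66] dist 66.6
[539.15717836 106.43651254  79.96898825]
```

View pics/p1.png

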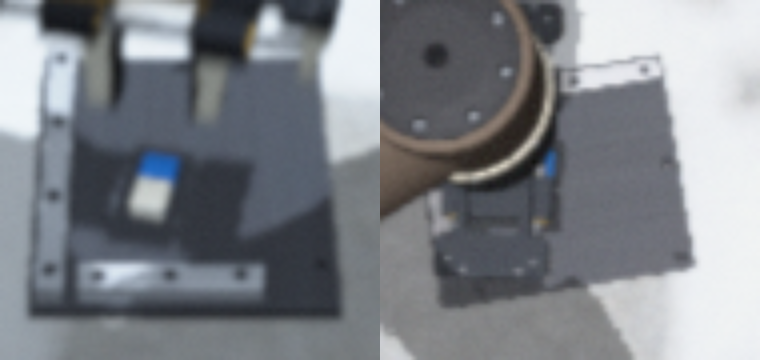

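The side view shows the two fingers straddling the eraser in line above it, so I descend.

Request:
{"api": "send_rows", "payload": {"steps": [[0,0,0,0,0,3.5,4],[0,0,0,0,0,5.5,4],[0,0,0,0,0,6.6,4],[0,0,0,0,0,6.6,4],[0,0,0,0,0,6.6,4]]}}

```text
t: 3.7
tcp_pos: [539.5, 104.4, 15.3]
orientation: [180.0, 0.0, 177.0]
force: [0.3, -0.3, 0.2]
opening: 39.9
```

```bash
python3 plan.py rec 0 0 0 0 0 6.6
python3 - <<'E'
from h import *
a=imaging.camera("side")
print(telemetry.read_state()["tcp_pos"])
cv2.imwrite("pics/p2.png",cv2.resize(a[180:290,240:355],None,fx=5,fy=5))
E
```

```text
cmd [538.94 104.44  14.56] [180.     0.   176.95]
[539.79649209 104.59635923  15.68172149]
```

View pics/p2.png

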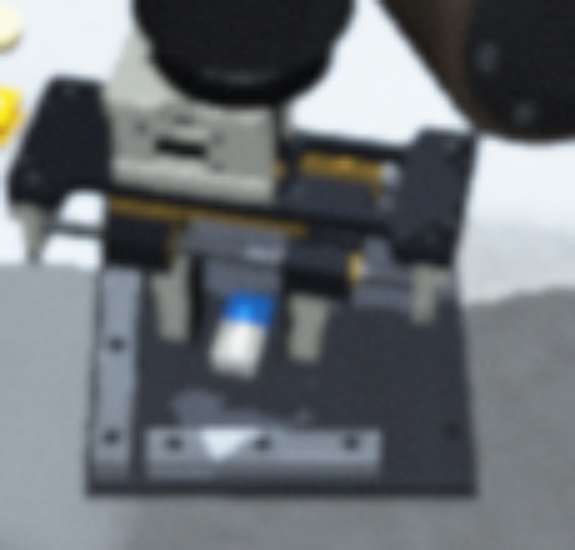

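Fingers straddle the eraser; I lower slightly and close.

Request:
{"api": "send_rows", "payload": {"steps": [[0,0,0,0,0,0.3,4],[0,0,0,0,0,0.3,1.6],[0,0,0,0,0,0.3,1.6],[0,0,0,0,0,0.3,1.6],[0,0,0,0,0,0.3,1.6]]}}

```text
t: 4.25
tcp_pos: [539.1, 104.5, 11.9]
orientation: [180.0, 0.0, 177.0]
force: [-0.4, -0.5, 2.4]
opening: 20.4
```

Request:
{"api": "send_rows", "payload": {"steps": [[0,0,0,0,0,0,1.6],[0,0,0,0,0,-2,1.6],[0,0,0,0,0,-5,1.6],[0,0,0,0,0,-8,1.6],[0,0,0,0,0,-8,1.6]]}}

```text
t: 4.75
tcp_pos: [541.4, 105.5, 95.5]
orientation: [179.8, 0.3, 177.0]
force: [0.4, 0.8, -0.4]
opening: 19.7
```

```bash
python3 plan.py rec 0 0 0 0 0 0.3;python3 plan.py rec 0 0 0 0 0 -8 450 285 92 177
```

```text
cmd [538.94 104.44  11.56] [180.     0.   176.95]
cmd [538.94 104.44  91.56] [180.     0.   176.95]
rot [-0.    0.   -0.05] shift cm [ 9.84 17.56 -0.04] dist 201.3
```

Request:
{"api": "send_rows", "payload": {"steps": [[0,0,0,8.9,18.5,0,1.6],[0,0,0,8.9,18.5,0,1.6],[0,0,0,8.9,18.5,0,1.6],[0,0,0,8.9,18.5,0,1.6],[0,0,0,8.9,18.5,0,1.6]]}}

```text
t: 5.25
tcp_pos: [458.5, 298.3, 91.4]
orientation: [179.9, 0.0, 177.2]
force: [0.9, -0.5, 0.3]
opening: 19.9
```

```bash
python3 plan.py rec 0 0 0 8.9 18.5 0 460 294 4 177
python3 - <<'E'
from h import *
a=imaging.camera("side")
print(telemetry.read_state()["tcp_pos"],telemetry.read_state()["opening"])
cv2.imwrite("pics/p3.png",cv2.resize(a[180:420,200:480],None,fx=2.5,fy=2.5))
E
```

```text
cmd [459.9  293.91  91.56] [180.     0.   176.95]
rot [-0.    0.   -0.05] shift cm [-0.01  0.01  8.76] dist 87.6
[458.66327902 296.9011317   91.18693839] 20.15888963933209
```

View pics/p3.png

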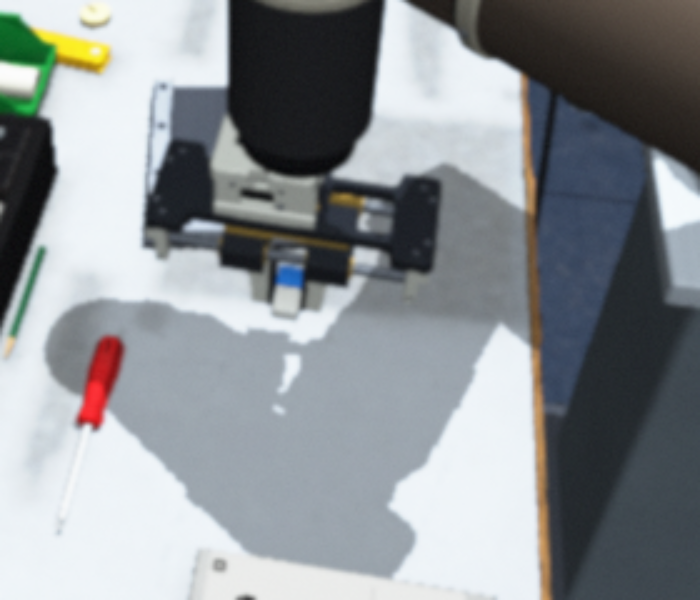

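The eraser is firmly held (about (290,285) in the crop), the table beneath is bare, and I set it down.

Request:
{"api": "send_rows", "payload": {"steps": [[0,0,0,0,0,4,1.6],[0,0,0,0,0,7,1.6],[0,0,0,0,0,8.4,1.6],[0,0,0,0,0,8.8,1.6],[0,0,0,0,0,8.8,1.6]]}}

```text
t: 5.8
tcp_pos: [459.7, 292.5, 3.1]
orientation: [-179.9, -0.1, 176.9]
force: [0.1, 1.2, -0.3]
opening: 20.1
```

Request:
{"api": "send_rows", "payload": {"steps": [[0,0,0,0,0,0.1,1.6],[0,0,0,0,0,0.1,2.4],[0,0,0,0,0,0.1,4],[0,0,0,0,0,0.1,4],[0,0,0,0,0,0.1,4]]}}

```text
t: 6.3
tcp_pos: [460.0, 294.0, 2.8]
orientation: [180.0, 0.0, 177.0]
force: [-0.5, -0.3, 0.6]
opening: 38.9
```

Request:
{"api": "send_rows", "payload": {"steps": [[0,0,0,0,0,-1.5,4],[0,0,0,0,0,-5,4],[0,0,0,0,0,-10,4],[0,0,0,0,0,-15,4],[0,0,0,0,0,-15,4]]}}

```text
t: 6.8
tcp_pos: [463.0, 296.8, 160.1]
orientation: [179.5, 0.5, 177.0]
force: [-0.1, 1.2, -0.3]
opening: 40.1
```

```bash
python3 plan.py rec 0 0 0 0 0 -6.1 500 60 150 188.2
```

```text
cmd [459.9  293.91 152.56] [180.     0.   176.95]
rot [ -0.     0.   -11.25] shift cm [ -5.25 -23.14   0.26] dist 237.3
```

Request:
{"api": "send_rows", "payload": {"steps": [[0,0,-11.2,-5.2,-23,0,4],[0,0,-11.2,-5.2,-23,0,4],[0,0,-11.2,-5.2,-23,0,4],[0,0,-11.2,-5.2,-23,0,4],[0,0,-11.2,-5.2,-23,0,4]]}}

```text
t: 7.3
tcp_pos: [499.4, 59.1, 152.8]
orientation: [180.0, 0.0, -171.9]
force: [1.0, -0.9, -0.1]
opening: 40.0
```

```bash
python3 plan.py rec 0 0 -11.2 -5.2 -23 0 570 -100 150 188.2
python3 - <<'E'
from h import *
a=imaging.camera("side")
cv2.imwrite("pics/p4.png",cv2.resize(a[180:420,200:480],None,fx=2.5,fy=2.5))
E
```

```text
cmd [499.6   61.47 152.56] [ 180.      0.   -171.85]
rot [-0.    0.   -0.05] shift cm [ -4.68 -16.98   0.26] dist 176.2
```

View pics/p4.png

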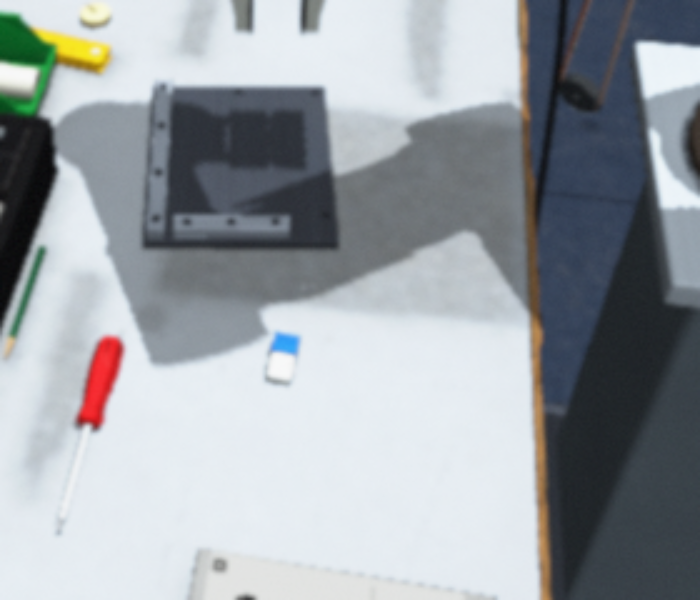

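The eraser rests on bare table at (282,358) in the crop and the plate is clear. Next, the bracket.

Request:
{"api": "send_rows", "payload": {"steps": [[0,0,0,-4.7,-17,0,5],[0,0,0,-4.7,-17,0,5],[0,0,0,-4.7,-17,0,5],[0,0,0,-4.7,-17,0,5],[0,0,0,-4.7,-17,0,5]]}}

```text
t: 7.85
tcp_pos: [571.0, -103.1, 152.0]
orientation: [-180.0, -0.0, -172.0]
force: [0.1, -0.1, 0.3]
opening: 50.0
```

```bash
python3 plan.py rec 0 0 0 -4.7 -17 0 609.2 -214.8 100 188.2
```

```text
cmd [ 570.24 -100.15  152.56] [-180.      0.   -171.85]
rot [-0.    0.   -0.05] shift cm [ -2.23 -11.9    5.26] dist 132.0
```

Request:
{"api": "send_rows", "payload": {"steps": [[0,0,0,-2.2,-11.9,5.3,5],[0,0,0,-2.2,-11.9,5.3,5],[0,0,0,-2.2,-11.9,5.3,5],[0,0,0,-2.2,-11.9,5.3,5],[0,0,0,-2.2,-11.9,5.3,5]]}}

```text
t: 8.35
tcp_pos: [608.4, -214.9, 98.8]
orientation: [180.0, -0.1, -171.9]
force: [0.2, -0.1, 0.9]
opening: 50.0
```

```bash
python3 plan.py rec 0 0 0 -2.2 -11.9 5.3 609.2 -214.8 17 188.2
python3 - <<'E'
from h import *
a=imaging.camera("side");b=imaging.camera("top")
print(telemetry.read_state()["tcp_pos"])
cv2.imwrite("pics/p5.png",np.hstack([cv2.resize(a[100:190,245:345],None,fx=4,fy=4),cv2.resize(b[170:260,310:400],None,fx=4,fy=4)]))
E
```

```text
cmd [ 608.89 -214.82   99.56] [-180.      0.   -171.85]
rot [-0.    0.   -0.05] shift cm [-0.03 -0.    8.26] dist 82.6
[ 608.95234198 -213.89936933  100.05975975]
```

View pics/p5.png

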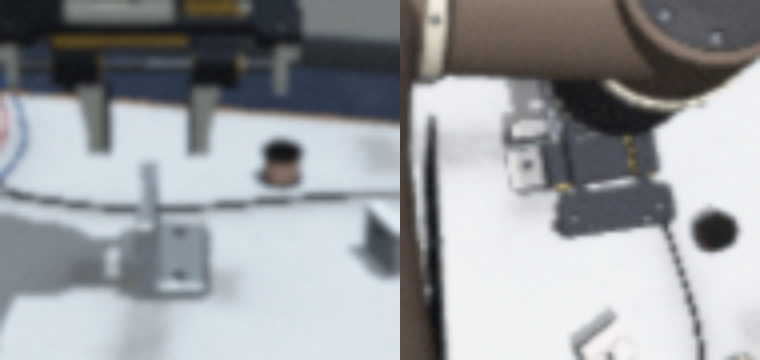

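The fingers straddle the wall in the side view, so I descend.

Request:
{"api": "send_rows", "payload": {"steps": [[0,0,0,0,0,3,5],[0,0,0,0,0,6,5],[0,0,0,0,0,8,5],[0,0,0,0,0,8.2,5],[0,0,0,0,0,8.2,5]]}}

```text
t: 8.95
tcp_pos: [609.3, -214.0, 18.4]
orientation: [-180.0, 0.0, -171.8]
force: [0.4, 1.0, 0.3]
opening: 50.1
```

```bash
python3 plan.py rec 0 0 0 0 0 8.2
python3 - <<'E'
from h import *
a=imaging.camera("side")
print(telemetry.read_state()["tcp_pos"])
cv2.imwrite("pics/p6.png",cv2.resize(a[100:190,245:345],None,fx=6,fy=6))
E
```

```text
cmd [ 608.89 -214.82   17.56] [-180.      0.   -171.85]
[ 609.90532333 -214.19808661   19.11790183]
```

View pics/p6.png

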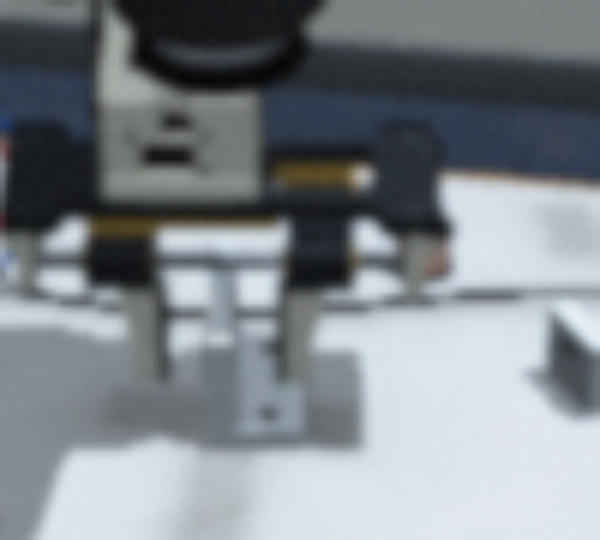

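Fingers straddle the wall, above the foot. I close and then lift slightly.

Request:
{"api": "send_rows", "payload": {"steps": [[0,0,0,0,0,0,3],[0,0,0,0,0,0,0.8],[0,0,0,0,0,0,0.8],[0,0,0,0,0,0,0.8],[0,0,0,0,0,0,0.8]]}}

```text
t: 9.5
tcp_pos: [608.9, -214.9, 17.8]
orientation: [-180.0, 0.0, -171.9]
force: [0.3, -0.3, 0.3]
opening: 15.8
```

Request:
{"api": "send_rows", "payload": {"steps": [[0,0,0,0,0,0,0.8],[0,0,0,0,0,-1,0.8],[0,0,0,0,0,-3,0.8],[0,0,0,0,0,-6,0.8],[0,0,0,0,0,-6,0.8]]}}

```text
t: 10.0
tcp_pos: [611.5, -215.3, 82.2]
orientation: [-179.9, 0.3, -171.8]
force: [1.2, 0.1, -2.2]
opening: 11.8
```

```bash
python3 plan.py rec 0 0 0 0 0 -6
python3 - <<'E'
from h import *
a=imaging.camera("side")
s=telemetry.read_state();print(s["tcp_pos"],s["opening"],s["force"],s["orientation"],s["t"])
cv2.imwrite("pics/p7.png",cv2.resize(a[100:190,245:345],None,fx=6,fy=6))
E
```

```text
cmd [ 608.89 -214.82   77.56] [-180.      0.   -171.85]
[ 610.31403388 -214.9590079    80.15617072] 12.168513910775504 [ 0.81576271 -0.85203023 -2.92778997] [-179.94277119    0.23088141 -171.83539783] 10.05
```

View pics/p7.png

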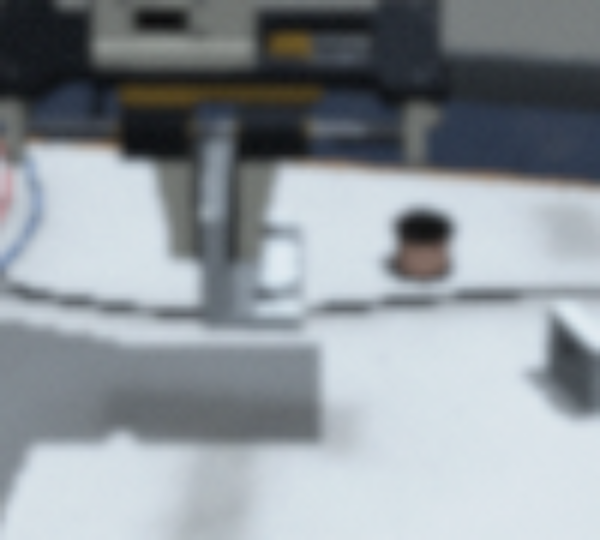

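```bash
python3 plan.py 590 -20 85 188.9
```

```text
cmd [ 608.89 -214.82   77.56] [-180.      0.   -171.85]
rot [-0.    0.   -0.75] shift cm [-0.89 19.55 -0.74] dist 195.9
```

Request:
{"api": "send_rows", "payload": {"steps": [[0,0,-0.7,-0.2,4,-0.7,0.8],[0,0,-0.7,-0.4,8,-0.7,0.8],[0,0,-0.7,-0.6,12,-0.7,0.8],[0,0,-0.7,-0.8,16,-0.7,0.8],[0,0,-0.7,-0.9,19.5,-0.7,0.8]]}}

```text
t: 10.55
tcp_pos: [589.0, -18.9, 83.8]
orientation: [180.0, -0.1, -171.1]
force: [1.2, -0.5, -1.8]
opening: 12.1
```

```bash
python3 plan.py rec 0 0 -0.7 -0.9 19.5 -0.7 567 120 80 188.9
```

```text
cmd [590.14 -20.52  84.56] [ 180.      0.   -171.15]
rot [-0.    0.   -0.05] shift cm [ 0.12 14.24  0.46] dist 142.5
```

Request:
{"api": "send_rows", "payload": {"steps": [[0,0,0,0,4,0.4,0.8],[0,0,0,0,8,0.4,0.8],[0,0,0,0.1,12,0.4,0.8],[0,0,0,0.1,14.2,0.4,0.8],[0,0,0,0.1,14.2,0.4,0.8]]}}

```text
t: 11.05
tcp_pos: [566.4, 122.2, 79.9]
orientation: [180.0, -0.1, -171.0]
force: [0.0, -0.0, -2.6]
opening: 11.8
```

Request:
{"api": "send_rows", "payload": {"steps": [[0,0,0,0,0,0,0.8],[0,0,0,0,0,0,0.8],[0,0,0,0,0,0,0.8]]}}

```text
t: 11.35
tcp_pos: [567.2, 118.7, 80.3]
orientation: [-180.0, -0.0, -171.2]
force: [0.1, 0.5, -2.3]
opening: 11.9
```

```bash
python3 plan.py rec 0 0 0 0.1 14.2 0.4
cat > look.py <<'E'
from h import *
import sys
pose=[float(q) for q in sys.argv[2:5]]; z0=float(sys.argv[5])
a=imaging.camera("side")
s=telemetry.read_state();print({k:np.round(s[k],2).tolist() for k in("t","tcp_pos","orientation","force","wrist_torque","opening")})
cr=(240,170,110,115);k=5
def C(im): return cv2.resize(im[cr[1]:cr[1]+cr[3],cr[0]:cr[0]+cr[2]],None,fx=k,fy=k,interpolation=cv2.INTER_CUBIC)
o=C(a); draw(o,"side",(526,86.3,8.9),JIG,cr,k,(0,0,255)); draw(o,"side",pose,BR,cr,k,(0,255,0),z0)
cv2.imwrite(sys.argv[1]+"a.png",C(a)); cv2.imwrite(sys.argv[1]+"b.png",o)
E
python3 look.py pics/p8 567 120.5 8.9 62
```

```text
cmd [567.3  119.64  80.56] [ 180.      0.   -171.15]
{'t': 11.4, 'tcp_pos': [567.25, 118.69, 80.36], 'orientation': [-179.99, -0.03, -171.22], 'force': [0.1, 0.96, -1.52], 'wrist_torque': [0.06, 0.09, -0.05], 'opening': 11.69}
```

View pics/p8b.png

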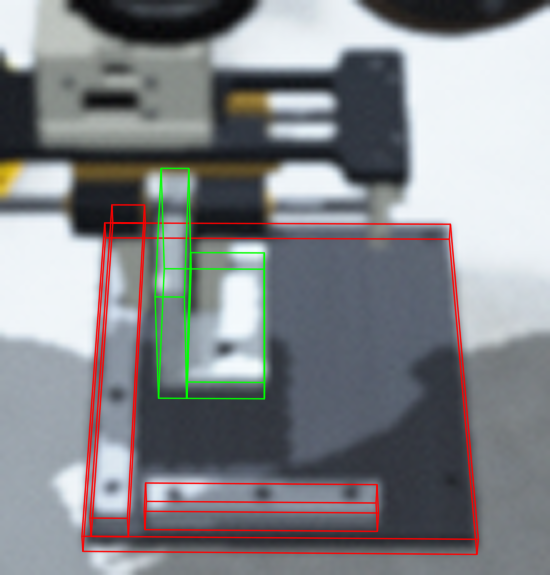

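View pics/p8a.png

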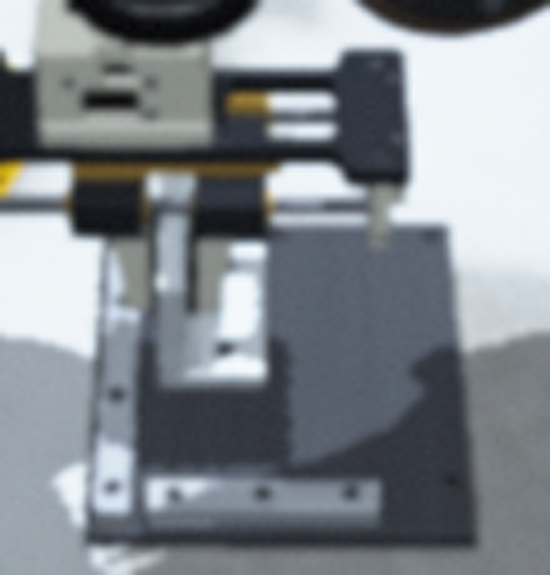

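The held bracket sits over the plate, parallel to the jig and clear of both fences: near end at about (210,380), short fence at (260,490). I lower it.

Request:
{"api": "send_rows", "payload": {"steps": [[0,0,0,0,0,2,0.8],[0,0,0,0,0,4,0.8],[0,0,0,0,0,4.8,0.8],[0,0,0,0,0,4.8,0.8],[0,0,0,0,0,4.8,0.8]]}}

```text
t: 11.9
tcp_pos: [567.8, 119.5, 33.1]
orientation: [-180.0, 0.0, -171.2]
force: [1.1, 0.1, -2.1]
opening: 12.0
```

Request:
{"api": "send_rows", "payload": {"steps": [[0,0,0,0,0,0.1,0.8],[0,0,0,0,0,0.2,0.8],[0,0,0,0,0,0.2,0.8]]}}

```text
t: 12.2
tcp_pos: [567.5, 119.8, 31.0]
orientation: [180.0, 0.0, -171.1]
force: [-0.2, 0.6, -2.5]
opening: 11.6
```

```bash
python3 plan.py rec 0 0 0 0 0 5; python3 look.py pics/p9 567 119 8.9 12
```

```text
cmd [567.3  119.64  30.56] [ 180.      0.   -171.15]
{'t': 12.25, 'tcp_pos': [567.45, 119.75, 30.93], 'orientation': [179.99, 0.03, -171.14], 'force': [-0.58, 0.12, -2.8], 'wrist_torque': [-0.02, 0.09, 0.03], 'opening': 11.82}
```

View pics/p9b.png

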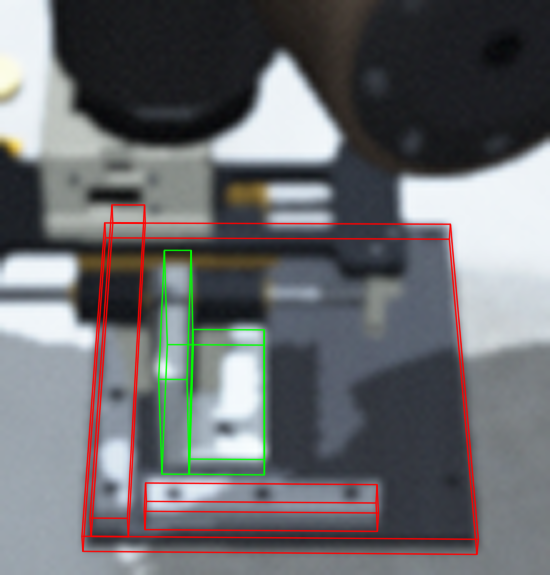

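Request:
{"api": "send_rows", "payload": {"steps": [[0,0,0,0,0,0.1,0.8],[0,0,0,0,0,0.1,0.8],[0,0,0,0,0,0.1,0.8]]}}

```text
t: 12.55
tcp_pos: [567.3, 119.6, 29.5]
orientation: [-180.0, -0.0, -171.1]
force: [-0.4, 0.4, -2.0]
opening: 12.0
```

Request:
{"api": "send_rows", "payload": {"steps": [[0,0,0,0,0,0.1,0.8],[0,0,0,0,0,0.1,0.8],[0,0,0,0,0,0.1,0.8]]}}

```text
t: 12.85
tcp_pos: [567.2, 119.6, 28.5]
orientation: [-180.0, -0.0, -171.1]
force: [-0.1, 0.1, -2.0]
opening: 11.9
```

Request:
{"api": "send_rows", "payload": {"steps": [[0,0,0,0,0,0.1,0.8],[0,0,0,0,0,0.1,0.8],[0,0,0,0,0,0.1,0.8]]}}

```text
t: 13.15
tcp_pos: [567.4, 119.7, 27.7]
orientation: [180.0, 0.0, -171.1]
force: [0.9, 0.0, -1.4]
opening: 11.7
```

Request:
{"api": "send_rows", "payload": {"steps": [[0,0,0,0,0,0.05,0.8],[0,0,0,0,0,0.05,0.8],[0,0,0,0,0,0.05,0.8]]}}

```text
t: 13.45
tcp_pos: [567.4, 119.7, 27.7]
orientation: [-180.0, 0.0, -171.1]
force: [-2.1, -0.4, 6.0]
opening: 11.8
```

```bash
python3 plan.py rec 0 0 0 0 0 0.35; python3 look.py pics/p10 567 119 8.9 10
```

```text
cmd [567.3  119.64  27.06] [ 180.      0.   -171.15]
{'t': 13.5, 'tcp_pos': [567.41, 119.69, 27.65], 'orientation': [180.0, 0.02, -171.13], 'force': [-2.58, 0.06, 5.33], 'wrist_torque': [0.02, 1.09, -0.01], 'opening': 11.39}
```

View pics/p10a.png

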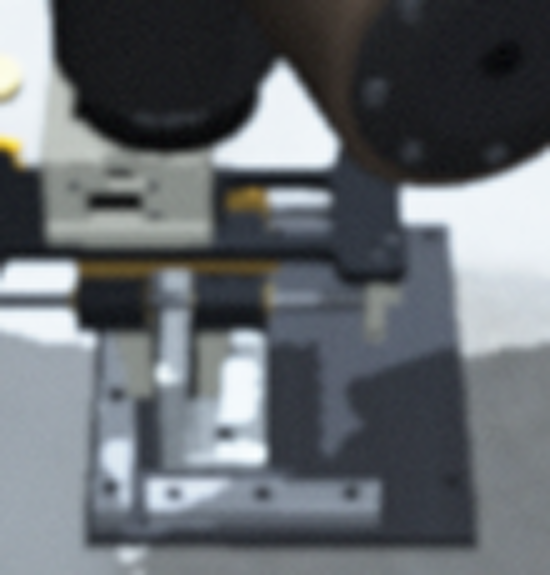

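Plate contact found (cmd z about 27.5). I ease the vertical load, then slide toward the long fence (tool −x).

Request:
{"api": "send_rows", "payload": {"steps": [[0,0,0,0,0,-0.05,0.8],[0,0,0,-0.3,0,-0.05,0.8],[0,0,0,-0.6,0,-0.05,0.8],[0,0,0,-0.9,0,-0.05,0.8],[0,0,0,-0.9,0,-0.05,0.8]]}}

```text
t: 14.0
tcp_pos: [575.6, 120.5, 27.7]
orientation: [-180.0, -0.1, -171.2]
force: [-3.2, -1.5, 4.9]
opening: 11.7
```

Request:
{"api": "send_rows", "payload": {"steps": [[0,0,0,-0.1,0,0,0.8],[0,0,0,-0.1,0,0,0.8],[0,0,0,-0.1,0,0,0.8]]}}

```text
t: 14.3
tcp_pos: [575.6, 120.5, 27.7]
orientation: [-180.0, -0.2, -171.2]
force: [-7.2, -0.5, 7.4]
opening: 12.1
```

Request:
{"api": "send_rows", "payload": {"steps": [[0,0,0,-0.1,0,0,0.8],[0,0,0,-0.1,0,0,0.8],[0,0,0,-0.1,0,0,0.8]]}}

```text
t: 14.6
tcp_pos: [577.0, 120.7, 27.7]
orientation: [-180.0, -0.1, -171.2]
force: [-5.0, -1.8, 7.3]
opening: 11.8
```

Request:
{"api": "send_rows", "payload": {"steps": [[0,0,0,-0.1,0,0,0.8],[0,0,0,-0.1,0,0,0.8],[0,0,0,-0.1,0,0,0.8]]}}

```text
t: 14.9
tcp_pos: [577.7, 120.8, 27.7]
orientation: [-180.0, -0.2, -171.2]
force: [-6.5, -0.6, 7.1]
opening: 11.6
```

Request:
{"api": "send_rows", "payload": {"steps": [[0,0,0,0,0,-0.05,0.8],[0,0,0,0,0,-0.05,0.8],[0,0,0,0,0,-0.05,0.8]]}}

```text
t: 15.2
tcp_pos: [579.3, 121.5, 27.8]
orientation: [180.0, 0.0, -171.2]
force: [0.2, -0.1, -2.0]
opening: 12.0
```

Request:
{"api": "send_rows", "payload": {"steps": [[0,0,0,-0.1,0,0,0.8],[0,0,0,-0.1,0,0,0.8],[0,0,0,-0.1,0,0,0.8]]}}

```text
t: 15.5
tcp_pos: [580.0, 121.6, 27.8]
orientation: [-180.0, -0.0, -171.2]
force: [-1.2, -0.5, -2.9]
opening: 12.1
```

Request:
{"api": "send_rows", "payload": {"steps": [[0,0,0,-0.1,0,0,0.8],[0,0,0,-0.1,0,0,0.8],[0,0,0,-0.1,0,0,0.8]]}}

```text
t: 15.8
tcp_pos: [580.2, 121.5, 27.8]
orientation: [-180.0, -0.1, -171.2]
force: [-4.8, 0.9, -0.3]
opening: 11.5
```

```bash
python3 plan.py rec 0 0 0 -1.4 0 -0.1; python3 look.py pics/p11 577 120 8.9 10
```

```text
cmd [581.14 121.79  28.06] [ 180.      0.   -171.15]
{'t': 15.85, 'tcp_pos': [580.21, 121.52, 27.78], 'orientation': [-179.98, -0.09, -171.15], 'force': [-4.37, 0.38, -0.99], 'wrist_torque': [0.29, 2.09, 0.11], 'opening': 11.79}
```

View pics/p11a.png

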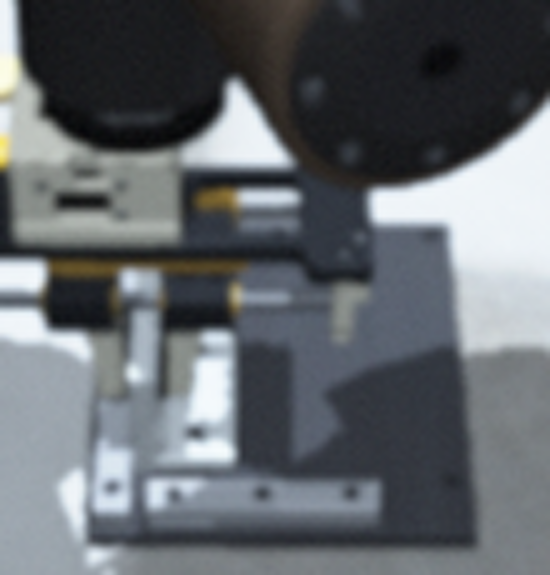

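Long-fence contact: force about −4.5 N and jig x about 59, as expected. I ease off slightly, then slide along jig y to the short fence.

Request:
{"api": "send_rows", "payload": {"steps": [[0,0,0,0.1,0,0,0.8],[0,0,0,0.1,0.3,0,0.8],[0,0,0,0.1,0.6,0,0.8],[0,0,0,0.1,0.9,0,0.8],[0,0,0,0.1,1.1,0,0.8]]}}

```text
t: 16.35
tcp_pos: [578.4, 132.7, 28.0]
orientation: [-180.0, -0.0, -171.1]
force: [-2.9, -2.2, -2.8]
opening: 12.0
```

Request:
{"api": "send_rows", "payload": {"steps": [[0,0,0,0,0.1,0,0.8],[0,0,0,0,0.1,0,0.8],[0,0,0,0,0.1,0,0.8]]}}

```text
t: 16.65
tcp_pos: [578.2, 133.8, 28.0]
orientation: [180.0, -0.0, -171.1]
force: [-3.8, 0.8, -2.8]
opening: 11.9
```

Request:
{"api": "send_rows", "payload": {"steps": [[0,0,0,0,0.1,0,0.8],[0,0,0,0,0.1,0,0.8],[0,0,0,0,0.1,0,0.8]]}}

```text
t: 16.95
tcp_pos: [578.1, 134.4, 28.0]
orientation: [-180.0, -0.0, -171.2]
force: [-3.2, -1.6, -2.4]
opening: 11.9
```

Request:
{"api": "send_rows", "payload": {"steps": [[0,0,0,0,0.1,0,0.8],[0,0,0,0,0.1,0,0.8],[0,0,0,0,0.1,0,0.8]]}}

```text
t: 17.25
tcp_pos: [577.9, 135.4, 28.1]
orientation: [-180.0, -0.0, -171.1]
force: [-2.8, -1.4, -1.7]
opening: 11.8
```

Request:
{"api": "send_rows", "payload": {"steps": [[0,0,0,0,0.1,0.03,0.8],[0,0,0,0,0.1,0.03,0.8],[0,0,0,0,0.1,0.03,0.8]]}}

```text
t: 17.55
tcp_pos: [577.8, 136.2, 27.8]
orientation: [-180.0, -0.0, -171.1]
force: [-2.0, -4.5, -0.7]
opening: 11.8
```

Request:
{"api": "send_rows", "payload": {"steps": [[0,0,0,0,0.1,0,0.8],[0,0,0,0,0.1,0,0.8],[0,0,0,0,0.1,0,0.8]]}}

```text
t: 17.85
tcp_pos: [577.8, 136.2, 27.9]
orientation: [-179.9, -0.0, -171.1]
force: [-0.0, -8.7, -0.9]
opening: 12.1
```

```bash
python3 plan.py rec 0 0 0 0.1 1.6 0.03; python3 look.py pics/p12 577.5 135.5 8.9 10
```

```text
cmd [577.69 137.45  27.76] [ 180.      0.   -171.15]
{'t': 17.9, 'tcp_pos': [577.8, 136.28, 27.91], 'orientation': [-179.92, -0.03, -171.14], 'force': [-0.16, -8.66, -0.22], 'wrist_torque': [-3.49, 0.23, 0.19], 'opening': 11.96}
```

View pics/p12a.png

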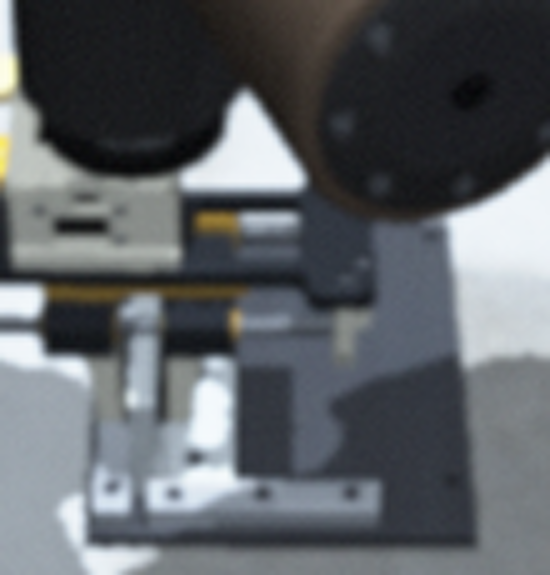

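Short-fence contact: force y about −8.7 N. I add the push against the long fence and a touch of down force to keep the foot seated.

Request:
{"api": "send_rows", "payload": {"steps": [[0,0,0,-0.1,0,0.02,0.8],[0,0,0,-0.1,0,0.02,0.8],[0,0,0,-0.1,0,0.02,0.8]]}}

```text
t: 18.2
tcp_pos: [577.9, 136.2, 27.8]
orientation: [-179.9, -0.1, -171.2]
force: [-4.5, -7.6, 3.8]
opening: 12.1
```

Request:
{"api": "send_rows", "payload": {"steps": [[0,0,0,-0.1,0,0,0.8],[0,0,0,-0.1,0,0,0.8],[0,0,0,-0.1,0,0,0.8]]}}

```text
t: 18.5
tcp_pos: [577.9, 136.2, 27.7]
orientation: [-179.9, -0.2, -171.2]
force: [-8.0, -8.3, 6.6]
opening: 12.0
```

```bash
python3 plan.py rec 0 0 0 -0.2 0 0.02; python3 look.py pics/p13 577.5 135.5 8.9 10;python3 - <<'E'
from h import *
for n in("side",):
  for t in ["bracket","bracket_corner","jig_corner","jig"]:
    print(t,[(round(d["score"],2),c2w(n,d["point"]).round(1).tolist()) for d in models.place_of(t,n)[:1]])
E
```

```text
cmd [579.66 137.76  27.56] [ 180.      0.   -171.15]
{'t': 18.55, 'tcp_pos': [577.91, 136.19, 27.74], 'orientation': [-179.9, -0.2, -171.17], 'force': [-8.85, -7.02, 6.46], 'wrist_torque': [-2.77, 3.12, 0.15], 'opening': 12.09}
bracket [(0.65, [575.0, 133.4, 12.2])]
bracket_corner [(0.64, [579.3, 174.3, 12.1])]
jig_corner [(0.64, [576.6, 172.1, 11.3])]
jig [(0.7, [522.9, 84.1, 1.1])]
```

View pics/p13a.png

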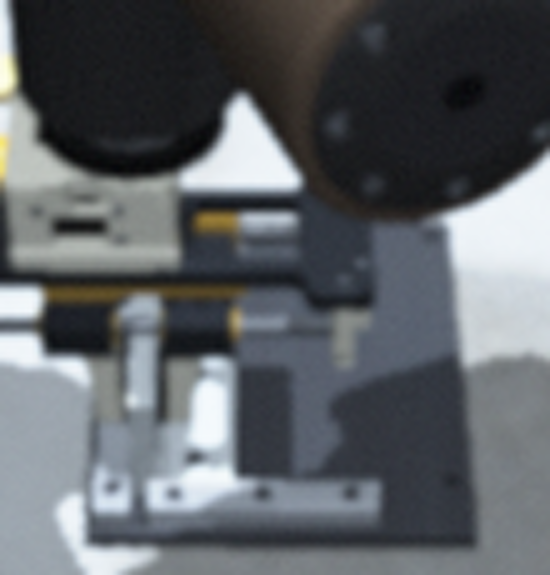

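View pics/p13b.png

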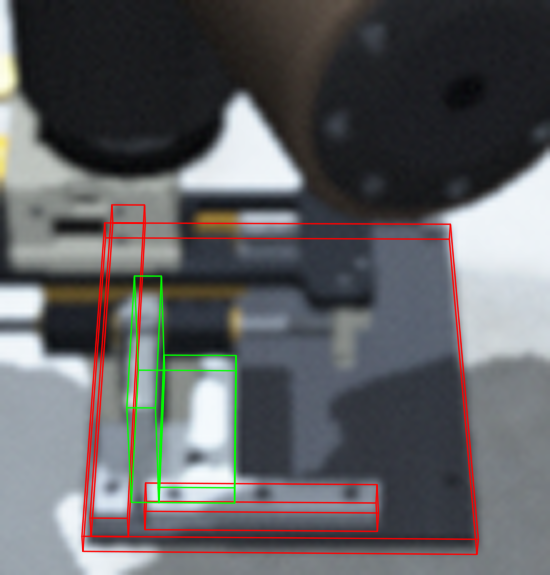

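Both pushes are present, but down force is too high (friction could be taking the side load). I relieve it.

Request:
{"api": "send_rows", "payload": {"steps": [[0,0,0,0,0,-0.05,0.8],[0,0,0,0,0,-0.05,0.8],[0,0,0,0,0,-0.05,0.8]]}}

```text
t: 19.05
tcp_pos: [577.9, 136.2, 27.8]
orientation: [-179.9, -0.2, -171.2]
force: [-6.9, -6.9, 2.4]
opening: 11.7
```

```bash
python3 plan.py rec 0 0 0 0 0 -0.05
cat > st.py <<'E'
from h import *
L=[]
for i in range(4):
    imaging.camera("side"); s=telemetry.read_state(); L.append(np.r_[s["tcp_pos"],s["orientation"],s["force"],s["wrist_torque"]])
m=np.mean(L,0);a=np.radians(8.9);c,q=np.cos(a),np.sin(a);J=lambda v:np.round([c*v[0]+q*v[1],-q*v[0]+c*v[1]],2)
print("t",s["t"],"tcp",m[:3].round(2),"ori",m[3:6].round(2),"jigxy",J(m[:2]-[526,86.3]),"F jig",J(m[6:8]),"Fz",m[8].round(2),"T",m[9:].round(3),"open",round(s["opening"],1))
E
python3 st.py
```

```text
cmd [579.66 137.76  28.06] [ 180.      0.   -171.15]
t 19.25 tcp [577.89 136.19  27.75] ori [-179.9    -0.21 -171.17] jigxy [58.99 41.26] F jig [-7.02 -6.24] Fz 2.36 T [-2.715  2.47   0.157] open 11.8
```

Request:
{"api": "send_rows", "payload": {"steps": [[0,0,0,-0.03,0.05,-0.02,0.8],[0,0,0,-0.03,0.05,-0.02,0.8],[0,0,0,-0.03,0.05,-0.02,0.8]]}}

```text
t: 19.55
tcp_pos: [577.8, 136.2, 27.7]
orientation: [-179.9, -0.3, -171.2]
force: [-5.7, -10.0, 1.8]
opening: 12.0
```

```bash
python3 plan.py rec 0 0 0 -0.03 0.05 -0.02; python3 st.py
```

```text
cmd [579.88 138.3   28.26] [ 180.      0.   -171.15]
t 19.75 tcp [577.9  136.23  27.76] ori [-179.87   -0.25 -171.18] jigxy [59.  41.3] F jig [-7.25 -8.17] Fz 0.94 T [-3.433  2.242  0.194] open 11.6
```

Request:
{"api": "send_rows", "payload": {"steps": [[0,0,-0.3,0,0,0,0.8],[0,0,-0.3,0,0,0,0.8],[0,0,-0.3,0,0,0,0.8]]}}

```text
t: 20.05
tcp_pos: [577.9, 136.2, 27.8]
orientation: [-179.9, -0.2, -170.9]
force: [-5.4, -9.8, 1.0]
opening: 12.0
```

```bash
python3 plan.py rec 0 0 -0.3 0 0 0; python3 st.py
```

```text
cmd [579.88 138.3   28.26] [-180.      0.   -170.85]
t 20.25 tcp [577.9  136.24  27.76] ori [-179.88   -0.25 -170.92] jigxy [59.   41.31] F jig [-7.03 -8.63] Fz 1.36 T [-3.467  2.22  -0.082] open 11.9
```

Request:
{"api": "send_rows", "payload": {"steps": [[0,0,0.12,0,0,0,0.8],[0,0,0.12,0,0,0,0.8],[0,0,0.12,0,0,0,0.8]]}}

```text
t: 20.55
tcp_pos: [577.9, 136.3, 27.8]
orientation: [-179.9, -0.2, -171.0]
force: [-5.9, -9.7, 1.4]
opening: 11.9
```

```bash
python3 plan.py rec 0 0 0.12 0 0 0; python3 st.py
```

```text
cmd [579.88 138.3   28.26] [-180.      0.   -170.97]
t 20.75 tcp [577.9  136.23  27.76] ori [-179.88   -0.25 -171.02] jigxy [59.  41.3] F jig [-6.73 -8.32] Fz 1.71 T [-3.464  2.218  0.007] open 11.8
```

Request:
{"api": "send_rows", "payload": {"steps": [[0,0,0,-0.06,0.02,-0.03,0.8],[0,0,0,-0.06,0.02,-0.03,0.8],[0,0,0,-0.06,0.02,-0.03,0.8],[0,0,0,-0.06,0.02,-0.03,0.8]]}}

```text
t: 21.15
tcp_pos: [577.9, 136.2, 27.8]
orientation: [-179.9, -0.3, -171.0]
force: [-6.4, -9.4, -0.1]
opening: 11.9
```

```bash
python3 plan.py rec 0 0 0 -0.06 0.02 -0.03; python3 st.py
python3 - <<'E'
from h import *
a=imaging.camera("side");b=imaging.camera("top");cv2.imwrite("pics/f1.png",a)
cv2.imwrite("pics/f2.png",b)
E
cd pics; python3 -c "
import cv2,numpy as np
a=cv2.imread('f1.png');b=cv2.imread('f2.png')
cv2.imwrite('f3.png',np.hstack([cv2.resize(a[190:290,240:350],None,fx=5,fy=5)]))"
```

```text
cmd [580.44 138.59  28.56] [-180.      0.   -170.97]
t 21.35 tcp [577.92 136.24  27.78] ori [-179.86   -0.31 -171.03] jigxy [59.02 41.31] F jig [-8.32 -8.67] Fz 0.93 T [-3.544  2.494  0.062] open 11.9
```

View pics/f1.png

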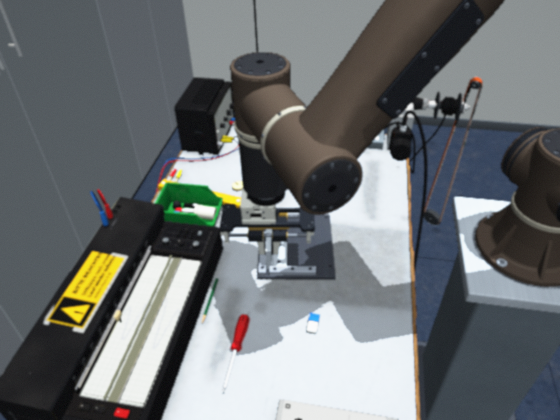

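View pics/f3.png

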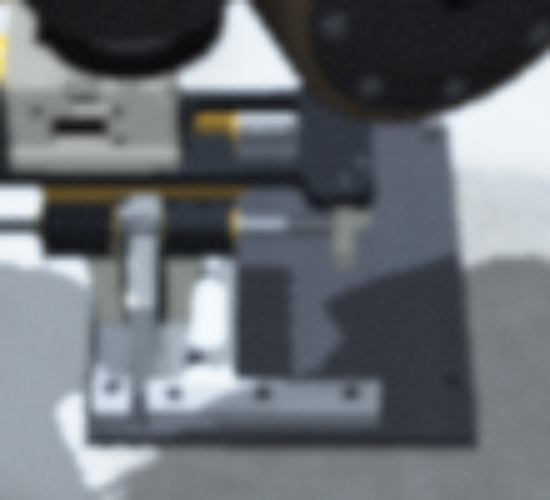

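View pics/f2.png

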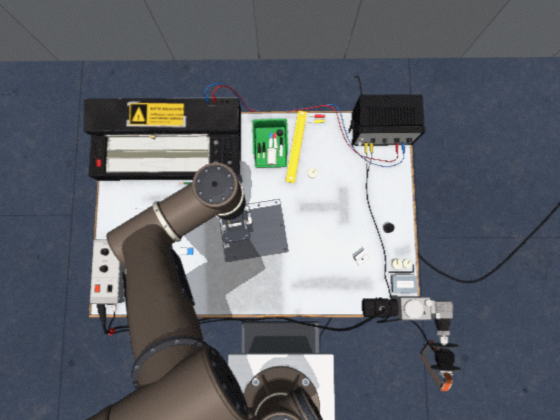

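The images show the bracket in the corner behind the short fence at (285,265) and against the long fence. The eraser is on the table at (314,322), and the bystanders are in their original places. Forces are steady, so I hand in.

```bash
python3 -c "
from plant import ticket
print(ticket.hand_in())"
```

```text
the job is handed in; nothing more can be done
None
```

I moved the eraser off the jig plate onto bare table at about (460, 294). I then stood the long bracket foot-down on the plate and slid it against the long fence, then the short one. I handed in at 21.5 s with the gripper still holding it pressed into the corner.

- **Push on the fences:** the last readings were steady at about 8.3 N toward the long fence and 8.7 N toward the short fence. Net vertical force was about 1 N, and twist about the tool axis was close to zero (0.06 N m). Plate friction may take up to about 3 N of that side load.
- **Position:** against the expected home position of (59, 40) mm, the tool read x = 59.0 and y = 41.3 in the jig's frame. The 1.3 mm excess in y is within the vision and calibration uncertainty. The tool stopped moving in both directions as the push increased, which indicates contact with both fences.
- **Squareness:** I trimmed the yaw by about 0.2° using the measured twist. The tool still leaned about 0.3° under load, and I did not correct that.
- **Other objects:** the final pictures show the eraser on the table. The small bracket, bobbin, weight and screwdriver look unmoved. The arm hides the corner from the top camera, so contact there was judged from force and the side view only.

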